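# Sort the day's turnings into their trays

### The job

Sort the five turned pieces on the bench: lay both maple tool handles in the oblong tray, stand both maple knobs on their feet in the square tray, and lay the small jarrah disc flat in the round dish. Every piece must rest flat on the floor of its tray, not on a rim or on another piece, and be let go; leave the carpenter's pencil and the small brass ferrule lying between the pieces where they are.

Things in the scene. Friction and masses are not known exactly. Their poses are not given: they have to be found in the camera images.
- handle_a: Octagonal tool handle of pale maple with a short brass ferrule at one end, lying on the bench: 100 mm long, 24 mm across its flats (eight flats, so it does not roll; the middle 64 mm is of full width). Origin on its long axis at mid-length, 12 mm above what it lies on; x along the handle towards the ferrule, y level and across it at the start. About 40 g. Handle_a and handle_b are alike.
- handle_b: Octagonal tool handle of pale maple with a short brass ferrule at one end, lying on the bench: 100 mm long, 24 mm across its flats (eight flats, so it does not roll; the middle 64 mm is of full width). Origin on its long axis at mid-length, 12 mm above what it lies on; x along the handle towards the ferrule, y level and across it at the start. About 40 g. Handle_a and handle_b are alike.
- knob_a: Mushroom-shaped cabinet knob of pale maple, standing on its foot: 33 mm high, foot 26 mm across, neck 20 mm, round head 36 mm across whose straight side runs from 18 to 28 mm above the underside (grip it there). Origin at the centre of its underside, z up through the head. About 22 g. Knob_a and knob_b are alike.
- knob_b: Mushroom-shaped cabinet knob of pale maple, standing on its foot: 33 mm high, foot 26 mm across, neck 20 mm, round head 36 mm across whose straight side runs from 18 to 28 mm above the underside (grip it there). Origin at the centre of its underside, z up through the head. About 22 g. Knob_a and knob_b are alike.
- disc: Small flat round blank of dark red-brown jarrah: 58 mm across, 26 mm high, lying flat. Origin at the centre of its underside, z up. About 56 g.
- oblong_tray: Oblong grey open tray fixed to the bench: outside 170 mm along its x, 130 mm along its y, 16 mm high; walls 4 mm, floor 4 mm thick (inside 162 x 122 mm, 12 mm deep). Origin at the centre of its underside, at bench level.
- square_tray: Square grey open tray fixed to the bench: outside 116 x 116 mm, 16 mm high; walls 4 mm, floor 4 mm thick (inside 108 x 108 mm, 12 mm deep). Origin at the centre of its underside, at bench level.
- round_dish: Round grey open dish fixed to the bench: outside 140 mm across at the rim, 16 mm high; wall 4 mm, floor 4 mm thick (inside about 128 mm across at the floor). Origin at the centre of its underside, at bench level.
- pencil: Flat red carpenter's pencil lying on the bench among the turned pieces, pointing roughly away from the robot: 148 mm long, 12 mm wide, 7 mm high, loose. Origin at the underside, 65 mm from its blunt end; x towards the point. Leave it where it lies.
- ferrule: Small upright brass ferrule on the bench among the turned pieces: 18 mm across, 16 mm high, loose. Origin at the centre of its underside. Leave it where it stands.

How it is judged:
By the outcome, as a careful person would: the job done as asked, in the order asked, and still so for the second after the job is handed in, with the robot touching nothing.
It also fails if it takes over 128 s, if anything falls off the work surface, if the arm or the gripper's body presses on something with over 40 N, if the wrist force passes 120 N, or if a joint passes its speed limit or range.

### The arm

A 6-joint arm with a two-finger parallel gripper is mounted at the origin on the work surface. World frame = base frame: x ahead of the robot, y to its left, z up, the work surface at z = 0. Lengths are in m, angles in rad, forces in N, time in s.
With the tool pointing down it reaches from about 0.375 to 0.975 m from the base axis. Payload 3.8 kg.
Tool frame: the origin (TCP) lies between the finger pads; the fingertips stand 14 mm ahead of it and the grasp point (between the pads) lies 5 mm behind it (tips_ahead is the distance from the TCP to the fingertips, in m); x points along the fingers, y is the direction in which the jaws open and shut, and the axes are right-handed (so a half turn about x gives the same grasp; the last joint's range is limited). The gripper opens to 85 mm and grips with 20 to 120 N. Pads are 22 mm wide; open, the fingers measure 114 mm over their backs; the gripper's body (76 mm by 85 mm) begins 54 mm behind the grasp point. The pads swing forward as they close: fully open they stand 13 mm farther back than shut.
Start: joints at [1.232, 0.264, 1.604, -0, 1.274, -0.037], TCP at [0.201, 0.644, 0.245] pointing down, gripper open.
Joint ranges: [-2.63, 2.63], [-0.94, 2.18], [0.31, 2.57], [-1.31, 4.45], [0, 2.66], [-2.55, 2.55]. Speed limits (rad/s): [2.57, 2.57, 3.14, 3.14, 3.14, 3.14].

### API

Orientations are given as a rotation vector (axis times angle).
In Python, from workcell import read_state, read_camera, camera_params, finish_job, spot_in, tips_ahead gives the robot as it stands.
- The arm moves only by the tool apply_moves, never from a script. Its argument "commands" is a list of rows, each a list of 7 numbers: the closure, from 0 (fully open) to 1 (shut), then the shift along the tool's x, y, z in mm, then the turn, a rotation vector about the tool's x, y, z in degrees. A call has 1 to 8 rows; each row is the pose to reach, as a shift and turn from the pose commanded when the call began, along the tool's axes at that moment; what a row does not reach only later rows make up. A row lasts 1/8 s, in which the tool goes at most 62.5 mm and 10.7 degrees, less where a joint would pass 70% of its speed; a pose out of reach is approached as far as the arm can. A call with a gripper value outside its range is refused whole. The fingers move at their own pace and stop on an object; "force" is the grip in N (left out, the last holds). Time passes only in rows, so rows that repeat a pose let the fingers close. It gives the time, the measured TCP pose, the force and the opening at its end, in the units of the state.
- read_state(): the state, without advancing time (a new reading comes with each control period).
- read_camera(name): name is "side" or "top" or "wrist"; returns (picture, depth): 384x512x3 uint8, red, green, blue; 384x512 float32, m along the optical axis (not along the pixel's ray), 0 where there is no reading.
- camera_params(name): a dict with "fx", "fy", "cx", "cy" (pixels), "camera_from_world" (4x4, takes a point from world to camera coordinates); the wrist camera has in their place "mount" (4x4, takes a point from camera to tool coordinates, whose origin is the TCP and whose axes are the tool frame's). Camera axes: x right, y down, z forward; pixel columns grow to the right and rows downward; lengths in m; the calibration is good to about 2 mm. A picture is of the moment at which its call begins: read the wrist's pose just before it. camera_params takes no time and is no camera call.
- finish_job(): hands the job in, once; it reports no verdict.
Trained networks look in the newest picture that a camera, given by its name, has taken for a name from the list of things; names that differ only in an ending like _2 or _b are one class to them, and where a whole thing is asked for, a point or a joint stands for the part that bears it (a point fixed in the world has none). Each returns a list of dicts, best first, with "p" (0 to 1); they miss things now and then, are a little off and sometimes report something else, mostly with a low value. They report only what shows in the picture. A call takes as long as a camera call.
- spot_in(camera, name): "at" ([column, row] in pixels, amid what is visible of it).
The state is a dict: "time": time; "q": joint angles; "joint_vel": joint speeds; "joint_torque": joint torques, N m; "tool_pos": TCP position; "tcp_rot": TCP orientation; "wrist_force": force on the tool from outside, world axes, zero at the start; "torque": the same for the moment, N m; "width": opening from 0.0 (shut) to 1.0 (fully open).
Only numpy, scipy, OpenCV 4.12 (cv2) and the standard library are available. Lean on these libraries where they do the work, as an engineer would, in place of code of your own. Each camera call takes 0.05 s, during which the arm holds its last target. There are 200 camera calls.

## Working session

There is one attempt and no reset: what is moved stays moved. The work goes in short steps, Python scripts to look and compute and a tool call to move; the robot and the scene stay as the last step left them, time stands still between calls to the robot, and variables do not carry over. Pictures are saved under pics/ and viewed, on a budget of 14 in all, crops included, one or two more only if the job needs it, and the job is handed in when it is done.

Besides the shell and the picture viewer there is one more tool, called after ">>>" as name(argument=value, ...), one argument or row to a line, values as JSON. apply_moves: Moves the arm, as the interface text tells. Its arguments: {"type":"object","properties":{"commands":{"type":"array","items":{"type":"array","items":{"type":"number"}}},"force":{"type":"number"}},"required":["commands"]}

```bash
mkdir -p pics; ls; python3 - <<'E'
from workcell import *
import cv2,numpy as np
s=read_state();print(s)
for n in("top","side"):
    im,d=read_camera(n);cv2.imwrite(f"pics/{n}0.png",im[:,:,::-1]);np.savez(f"{n}0.npz",im=im,d=d)
    p=camera_params(n);print(p)
    K=np.array([[p['fx'],0,p['cx']],[0,p['fy'],p['cy']],[0,0,1]]);W=np.linalg.inv(np.array(p['camera_from_world']))
    if n=="top":
      for t in["handle_a","knob_a","disc","oblong_tray","square_tray","round_dish","pencil","ferrule"]:
        for r in spot_in(n,t)[:4]:
            u,v=r["at"];z=d[int(v),int(u)];c=np.array([(u-p['cx'])/p['fx']*z,(v-p['cy'])/p['fy']*z,z,1])
            print(t,round(r["p"],2),np.round(r["at"]),np.round(W@c,3)[:3])
print(camera_params("wrist"),tips_ahead)
E
```

```text
pics
{'time': 0.0, 'q': array([ 1.23211438e+00,  2.64757184e-01,  1.60537234e+00, -2.26872352e-05,
        1.27369391e+00, -3.68763228e-02]), 'joint_vel': array([-1.34153171e-03, -7.62612198e-04,  9.48746134e-05, -2.12292884e-04,
       -5.01818942e-04,  2.90611966e-04]), 'joint_torque': array([ 2.85833943e-03, -5.15092993e+01, -3.67326558e+01,  2.45033033e-05,
        1.29904298e-02,  1.51988502e-05]), 'tool_pos': array([0.20040184, 0.64383501, 0.24396017]), 'tcp_rot': array([ 0.2351526 ,  1.55818138, -0.23861241]), 'wrist_force': array([ 0.32350504, -0.59506468,  0.32280246]), 'torque': array([-0.01671418, -0.04230655,  0.00970322]), 'width': 1.0022895307707431}
{'fx': 437.4043958836059, 'fy': 437.4043958836059, 'cx': 262.71225426524035, 'cy': 188.61475589607005, 'camera_from_world': array([[-0.01701492, -0.99938727,  0.03058707, -0.00504732],
       [-0.9976131 ,  0.01492127, -0.06742002,  0.5463243 ],
       [ 0.06692232, -0.03166121, -0.99725572,  0.94068879],
       [ 0.        ,  0.        ,  0.        ,  1.        ]])}
handle_a 0.93 [330. 230.] [ 0.454 -0.159  0.018]
handle_a
[... 642 characters left out ...]
([[ 0.98536445, -0.16967773, -0.01632081, -0.53706621],
       [-0.12741831, -0.66956868, -0.73173927,  0.10830378],
       [ 0.11323195,  0.72310943, -0.68138922,  1.01694434],
       [ 0.        ,  0.        ,  0.        ,  1.        ]])}
{'fx': 291.2653188031769, 'fy': 291.2653188031769, 'cx': 252.36006876998846, 'cy': 187.29778864519184, 'mount': array([[ 1.21384278e-03, -2.77647828e-01,  9.60682159e-01,
        -1.27060806e-01],
       [ 9.99998921e-01, -4.57442119e-04, -1.39572623e-03,
        -6.36171277e-04],
       [ 8.26976838e-04,  9.60682817e-01,  2.77646973e-01,
        -7.14896611e-02],
       [ 0.00000000e+00,  0.00000000e+00,  0.00000000e+00,
         1.00000000e+00]])} 0.014
```

```bash
python3 - <<'E'
import cv2
im=cv2.imread("pics/top0.png")
cv2.imwrite("pics/top0c.png",cv2.resize(im[70:300,70:450],None,fx=2.1,fy=2.1,interpolation=cv2.INTER_CUBIC))
E
```

```text
(no output)
```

View pics/top0c.png

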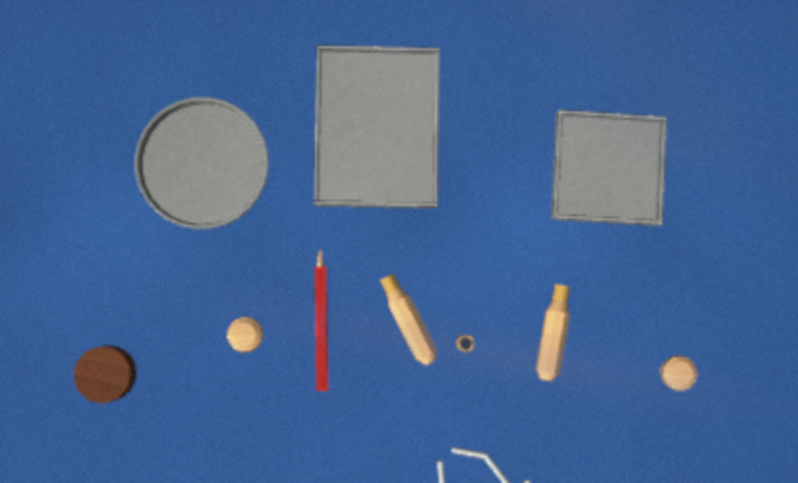

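The view shows the dish at crop (201,162), the oblong tray at (378,126) with its long side pointing away, and the square tray at (610,167). The disc is at (104,374), the knobs at (244,334) and (679,373), and the handles at (408,322) and (554,333). The pencil is at (321,320) and the ferrule at (465,343). Next I'll get metric poses by segmentation.

```bash
cat >h.py <<'E'
from workcell import *
import cv2,numpy as np
from scipy.spatial.transform import Rotation as R
def cam(n,s=None):
    p=camera_params(n)
    if n=="wrist":
        T=np.eye(4);T[:3,:3]=R.from_rotvec(s["tcp_rot"]).as_matrix();T[:3,3]=s["tool_pos"]
        return p,T@np.array(p["mount"])
    return p,np.linalg.inv(np.array(p["camera_from_world"]))
def onplane(px,p,W,z):
    px=np.atleast_2d(px).astype(float)
    d=np.c_[(px[:,0]-p['cx'])/p['fx'],(px[:,1]-p['cy'])/p['fy'],np.ones(len(px))]@W[:3,:3].T
    return (W[:3,3]+d*((z-W[2,3])/d[:,2])[:,None])[:,:2]
def proj(P,p,W):
    c=(np.atleast_2d(P)-W[:3,3])@W[:3,:3];return np.c_[c[:,0]/c[:,2]*p['fx']+p['cx'],c[:,1]/c[:,2]*p['fy']+p['cy']]
def target_R(yaw): # jaw (tool y) along yaw in world, tool x down
    y=np.array([np.cos(yaw),np.sin(yaw),0]);x=np.array([0,0,-1.]);return np.c_[x,y,np.cross(x,y)]
def go(s,pos,yaw):
    R0=R.from_rotvec(s["tcp_rot"]).as_matrix()
    c=[(np.degrees(R.from_matrix(R0.T@target_R(yaw+k)).as_rotvec())) for k in(0,np.pi)]
    t=min(c,key=np.linalg.norm);o=max(c,key=np.linalg.norm)
    print("shift",np.round(R0.T@(np.array(pos)-s["tool_pos"])*1000,1),"turn",np.round(t,1),"alt",np.round(o,1))
def blobs(im,W,p,lo=30):
    hsv=cv2.cvtColor(im,cv2.COLOR_RGB2HSV)
    m=((hsv[...,0]<95)|(hsv[...,0]>135)|(hsv[...,1]<90)).astype(np.uint8)
    m=cv2.morphologyEx(m,cv2.MORPH_OPEN,np.ones((3,3)))
    n,l,st,c=cv2.connectedComponentsWithStats(m)
    return [(l==i) for i in range(1,n) if st[i,4]>lo],hsv
E
python3 - <<'E'
from h import *
f=np.load("top0.npz");im,d=f["im"],f["d"];p,W=cam("top")
B,hsv=blobs(im,W,p)
for b in B:
    v,u=np.nonzero(b);
    if v.min()>285 : continue
    C=[W@np.array([(a-p['cx'])/p['fx']*d[e,a],(e-p['cy'])/p['fy']*d[e,a],d[e,a],1]) for a,e in zip(u,v) if d[e,a]>0]
    z=np.median(np.array(C)[:,2])
    for zz in (0.012,0.016,0.026):
        q=onplane(np.c_[u,v],p,W,zz);r=cv2.minAreaRect((q*1000).astype(np.float32))
        print(np.round([u.mean(),v.mean()]),len(u),"z",round(z,3),"@",zz,"mean",np.round(q.mean(0)*1000),"rect",np.round(r[0]),np.round(r[1]),round(r[2],1),"hsv",hsv[b].mean(0).round())
E
```

```text
[234.  18.] 10885 z 0.037 @ 0.012 mean [935.  40.] rect [898. -16.] [1162.  157.] 89.9 hsv [ 21.  94. 111.]
[234.  18.] 10885 z 0.037 @ 0.016 mean [933.  40.] rect [896. -15.] [1157.  156.] 89.9 hsv [ 21.  94. 111.]
[234.  18.] 10885 z 0.037 @ 0.026 mean [929.  40.] rect [892. -15.] [1145.  155.] 89.9 hsv [ 21.  94. 111.]
[308.  42.] 1635 z 0.029 @ 0.012 mean [ 877. -122.] rect [ 878. -122.] [115.  74.] 89.7 hsv [ 20. 102. 205.]
[308.  42.] 1635 z 0.029 @ 0.016 mean [ 876. -122.] rect [ 877. -122.] [114.  74.] 89.7 hsv [ 20. 102. 205.]
[308.  42.] 1635 z 0.029 @ 0.026 mean [ 872. -120.] rect [ 872. -120.] [113.  73.] 89.7 hsv [ 20. 102. 205.]
[39. 89.] 1460 z 0.095 @ 0.012 mean [775. 477.] rect [777. 480.] [136.  66.] 55.4 hsv [ 22. 184. 136.]
[39. 89.] 1460 z 0.095 @ 0.016 mean [774. 475.] rect [775. 478.] [135.  66.] 55.4 hsv [ 22. 184. 136.]
[39. 89.] 1460 z 0.095 @ 0.026 mean [771. 470.] rect [772. 474.] [134.  65.] 55.4 hsv [ 22. 184. 136.]
[249. 130.] 4483 z 0.004 @ 0.012 mean [678.  14.] rect [678.  14.] [129. 172.] 88.9 hsv [ 41.   9. 144.]
[249. 130.] 4483 z 0.004 @ 0.016 me
[... 2939 characters left out ...]
an [424. 295.] rect [423. 294.] [62. 55.] 89.0 hsv [ 24. 138. 102.]
[393. 247.] 246 z 0.03 @ 0.012 mean [ 413. -299.] rect [ 413. -299.] [38. 35.] 88.9 hsv [ 30.  86. 189.]
[393. 247.] 246 z 0.03 @ 0.016 mean [ 413. -298.] rect [ 413. -297.] [38. 35.] 88.9 hsv [ 30.  86. 189.]
[393. 247.] 246 z 0.03 @ 0.026 mean [ 414. -295.] rect [ 414. -294.] [38. 35.] 88.9 hsv [ 30.  86. 189.]
[309. 313.] 402 z 0.005 @ 0.012 mean [ 274. -110.] rect [281. -98.] [137.  62.] 21.1 hsv [ 85.  26. 179.]
[309. 313.] 402 z 0.005 @ 0.016 mean [ 275. -110.] rect [282. -98.] [137.  62.] 21.1 hsv [ 85.  26. 179.]
[309. 313.] 402 z 0.005 @ 0.026 mean [ 277. -109.] rect [284. -96.] [135.  61.] 21.1 hsv [ 85.  26. 179.]
```

```bash
python3 - <<'E'
from h import *
s=read_state();M=R.from_rotvec(s["tcp_rot"]).as_matrix();print(M.round(3),"jaw",np.degrees(np.arctan2(M[1,1],M[0,1])),np.degrees(s["q"]).round())
go(s,[.473,-.016,.2],np.radians(115.6))
E
```

```text
[[ 0.     0.297  0.955]
 [-0.     0.955 -0.297]
 [-1.    -0.     0.   ]] jaw 72.70589334486787 [71. 15. 92. -0. 73. -2.]
shift [  45.3 -549.6  456.4] turn [-42.9   0.    0. ] alt [137.1   0.   -0. ]
```

>>> apply_moves(
  commands=[
    [0.3, 25, -302, 251, 75, 0, 0],
    [0.3, 25, -302, 251, 75, 0, 0],
    [0.3, 25, -302, 251, 75, 0, 0],
    [0.3, 25, -302, 251, 75, 0, 0],
    [0.3, 25, -302, 251, 75, 0, 0],
    [0.3, 25, -302, 251, 75, 0, 0],
    [0.3, 25, -302, 251, 75, 0, 0],
    [0.3, 25, -302, 251, 75, 0, 0],
  ],
  force=40,
)

```text
time: 1.5
tool_pos: [0.351, 0.2804, 0.2205]
tcp_rot: [1.24, 1.189, -1.239]
wrist_force: [0.9, -0.5, -0.2]
width: 0.701
```

```bash
python3 - <<'E'
from h import *
s=read_state();print(s["tool_pos"],s["width"])
go(s,[.473,-.016,.2],np.radians(-64.4))
E
```

```text
[0.35099952 0.28038367 0.22050127] 0.7014772588679483
shift [ 20.4 134.2 291.1] turn [62. -0. -0.] alt [-118.    0.   -0.]
```

>>> apply_moves(
  commands=[
    [0.3, 20, 134, 291, 62, 0, 0],
    [0.3, 20, 134, 291, 62, 0, 0],
    [0.3, 20, 134, 291, 62, 0, 0],
    [0.3, 20, 134, 291, 62, 0, 0],
    [0.3, 20, 134, 291, 62, 0, 0],
    [0.3, 20, 134, 291, 62, 0, 0],
    [0.3, 20, 134, 291, 62, 0, 0],
    [0.3, 20, 134, 291, 62, 0, 0],
  ],
)

```text
time: 2.5
tool_pos: [0.4728, -0.0133, 0.2003]
tcp_rot: [1.97, 0.455, -1.97]
wrist_force: [-0.1, 1.0, -0.3]
width: 0.701
```

```bash
cat >>h.py <<'E'
def look(fn,z,near,rad=70):
    s=read_state();im,d=read_camera("wrist");p,W=cam("wrist",s);cv2.imwrite(fn,im[:,:,::-1])
    B,h=blobs(im,W,p,150)
    for b in B:
        v,u=np.nonzero(b);q=onplane(np.c_[u,v],p,W,z)*1000
        if np.linalg.norm(q.mean(0)-near)>rad: continue
        r=cv2.minAreaRect(q.astype(np.float32))
        print("blob",np.round([u.mean(),v.mean()]),len(u),"mean",q.mean(0).round(1),"rect",np.round(r[0],1),np.round(r[1],1),round(r[2],1),h[b].mean(0).round())
    return s,im,d,p,W
E
python3 - <<'E'
from h import *
s,im,d,p,W=look("pics/w1.png",.012,[473,-16],100)
print(s["tool_pos"],np.degrees(s["q"]).round())
E
```

```text
blob [180. 131.] 1591 mean [473.9  73.8] rect [475.   73.8] [144.3  13.4] 0.3 [ 38. 174. 212.]
blob [255. 169.] 1888 mean [472.5 -16.5] rect [472.5 -16.2] [103.1  25.2] 26.7 [ 31.  94. 220.]
blob [291. 209.] 260 mean [448.2 -74.1] rect [448.1 -74.2] [20.9 19.9] 26.0 [ 28.  97. 156.]
[ 0.47280035 -0.01333133  0.20031394] [ -5.  -5. 119.   0.  66.  59.]
```

View pics/w1.png

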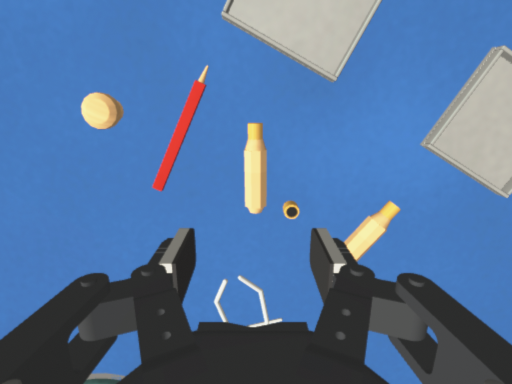

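Handle at (255,169) lined up between the jaws; the ferrule at (291,210) is clear of the pads. The wrist and top measurements agree within 1 mm. I'll descend and grip.

>>> apply_moves(
  commands=[
    [0.3, 60, 2.5, 1.5, 0, 0, 0],
    [0.3, 120, 2.5, 1.5, -0.7, 0, 0],
    [0.3, 160, 2.5, 1.5, -0.7, 0, 0],
    [0.3, 182, 2.5, 1.5, -0.7, 0, 0],
    [0.3, 182, 2.5, 1.5, -0.7, 0, 0],
    [1, 182, 2.5, 1.5, -0.7, 0, 0],
    [1, 182, 2.5, 1.5, -0.7, 0, 0],
    [1, 182, 2.5, 1.5, -0.7, 0, 0],
  ],
  force=40,
)

```text
time: 3.55
tool_pos: [0.4741, -0.0174, 0.02]
tcp_rot: [1.968, 0.46, -1.962]
wrist_force: [-0.2, 1.3, 6.6]
width: 0.266
```

>>> apply_moves(
  commands=[
    [1, 0, 0, 0, 0, 0, 0],
    [1, 0, 0, 0, 0, 0, 0],
    [1, 0, 0, 0, 0, 0, 0],
  ],
)

```text
time: 3.92
tool_pos: [0.4742, -0.0174, 0.0201]
tcp_rot: [1.968, 0.46, -1.962]
wrist_force: [-0.5, 1.9, 6.5]
width: 0.266
```

>>> apply_moves(
  commands=[
    [1, -30, 0, 0, 0, 0, 0],
    [1, -80, 0, 0, 0, 0, 0],
    [1, -80, 0, 0, 0, 0, 0],
    [1, -80, 0, 0, 0, 0, 0],
  ],
)

```text
time: 4.42
tool_pos: [0.4724, -0.0176, 0.0985]
tcp_rot: [1.966, 0.461, -1.964]
wrist_force: [-0.7, 0.3, -1.0]
width: 0.274
```

```bash
python3 - <<'E'
from h import *
import workcell
s=read_state();print(s["tool_pos"],s["width"],s["wrist_force"],workcell.tips_ahead)
im,d=read_camera("wrist");im2,_=read_camera("side")
cv2.imwrite("pics/w2.png",np.hstack([im[180:,100:400],im2[100:304,100:400]])[:,:,::-1])
go(s,[.715,.014,.10],np.radians(-1))
E
```

```text
[ 0.47243385 -0.01759557  0.09849304] 0.2741608836843199 [-0.7298373   0.28675909 -0.95554031] 0.014
shift [  -1.3   79.6 -231.3] turn [-62.6  -0.   -0. ] alt [117.4  -0.    0. ]
```

View pics/w2.png

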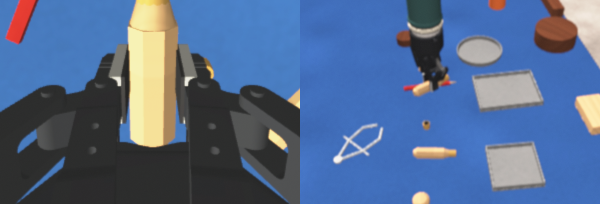

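Handle is held straight between the pads (crop ~(150,90)) and lifted clear. I'll carry it to the oblong tray's far half.

>>> apply_moves(
  commands=[
    [1, -1, 80, -231, -62.6, 0, 0],
    [1, -1, 80, -231, -62.6, 0, 0],
    [1, -1, 80, -231, -62.6, 0, 0],
    [1, -1, 80, -231, -62.6, 0, 0],
    [1, -1, 80, -231, -62.6, 0, 0],
    [1, -1, 80, -231, -62.6, 0, 0],
    [1, -1, 80, -231, -62.6, 0, 0],
    [1, -1, 80, -231, -62.6, 0, 0],
  ],
)

```text
time: 5.52
tool_pos: [0.7142, 0.0136, 0.0979]
tcp_rot: [1.223, 1.201, -1.225]
wrist_force: [-0.0, 0.7, -0.5]
width: 0.265
```

```bash
python3 - <<'E'
from h import *
s=read_state();print(s["tool_pos"],s["width"],s["wrist_force"])
go(s,[.715,.014,.025],np.radians(-1))
s,im,d,p,W=look("pics/w3.png",.016,[677,14],200)
E
```

```text
[0.71415616 0.0135547  0.09793524] 0.2646049447571368 [-0.04293035  0.6953007  -0.49620148]
shift [72.9  1.  -0.5] turn [-0.1  0.   0.1] alt [179.9   0.2  -0. ]
blob [139.  14.] 3997 mean [642.9 139.3] rect [642.2 137.1] [20.5 97.9] 88.8 [ 31.  18. 153.]
blob [ 11. 119.] 319 mean [544.6  76.1] rect [547.   75.9] [11.6 22.9] 88.8 [ 41. 123. 171.]
blob [242. 271.] 84072 mean [704.5 -54.1] rect [713.5 -43.8] [244.6 474.3] 89.0 [ 54.  25. 114.]
```

View pics/w3.png

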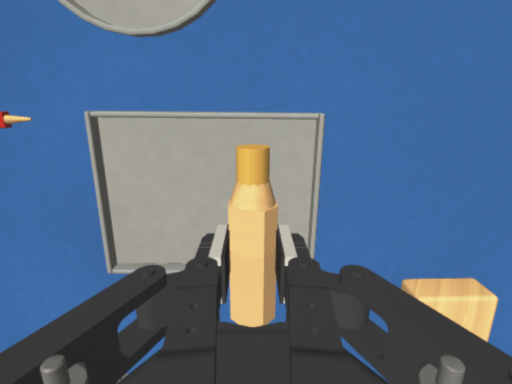

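Handle parallel to the tray walls; tray spans columns 90–320, rows 115–270. Lowering.

>>> apply_moves(
  commands=[
    [1, 40, 1, -0.5, 0, 0, 0],
    [1, 62, 1, -0.5, 0, 0, 0],
    [1, 72.5, 1, -0.5, 0, 0, 0],
    [1, 72.5, 1, -0.5, 0, 0, 0],
    [1, 72.5, 1, -0.5, 0, 0, 0],
  ],
)

```text
time: 6.2
tool_pos: [0.7169, 0.0141, 0.0278]
tcp_rot: [1.223, 1.2, -1.221]
wrist_force: [-0.2, -1.2, -0.7]
width: 0.268
```

>>> apply_moves(
  commands=[
    [0.5, 0, 0, 0, 0, 0, 0],
    [0.5, 0, 0, 0, 0, 0, 0],
    [0.5, 0, 0, 0, 0, 0, 0],
    [0.5, -10, 0, 0, 0, 0, 0],
    [0.5, -40, 0, 0, 0, 0, 0],
    [0.5, -100, 0, 0, 0, 0, 0],
    [0.5, -140, 0, 0, 0, 0, 0],
    [0.5, -140, 0, 0, 0, 0, 0],
  ],
)

```text
time: 7.2
tool_pos: [0.7197, 0.014, 0.174]
tcp_rot: [1.227, 1.193, -1.214]
wrist_force: [0.7, -0.3, -0.2]
width: 0.501
```

```bash
python3 - <<'E'
from h import *
s=read_state();print(s["tool_pos"],s["width"],np.degrees(s["q"]).round())
im,d=read_camera("top");cv2.imwrite("pics/t1.png",cv2.resize(im[80:270,90:430],None,fx=2.2,fy=2.2)[:,:,::-1])
go(s,[.456,-.168,.15],np.radians(78.9))
E
```

```text
[0.71969585 0.01404859 0.17399611] 0.5008175908808361 [-1. 22. 90.  0. 67.  0.]
shift [  21.1 -260.8  186.6] turn [-79.9   0.4  -0.5] alt [100.1  -0.6  -0.5]
```

>>> apply_moves(
  commands=[
    [0.3, 21, -261, 187, -80, 0, 0],
    [0.3, 21, -261, 187, -80, 0, 0],
    [0.3, 21, -261, 187, -80, 0, 0],
    [0.3, 21, -261, 187, -80, 0, 0],
    [0.3, 21, -261, 187, -80, 0, 0],
    [0.3, 21, -261, 187, -80, 0, 0],
    [0.3, 21, -261, 187, -80, 0, 0],
    [0.3, 21, -261, 187, -80, 0, 0],
  ],
)

```text
time: 8.25
tool_pos: [0.4501, -0.1681, 0.1442]
tcp_rot: [0.149, 1.569, -0.148]
wrist_force: [0.9, -0.4, -0.1]
width: 0.701
```

```bash
python3 - <<'E'
from h import *
import sys
s,im,d,p,W=look("pics/w4.png",.012,[456,-168],60)
print(s["tool_pos"],s["tcp_rot"],s["width"])
go(s,[.456,-.168,.020],np.radians(78.9))
E
```

```text
blob [253. 186.] 2628 mean [ 452.8 -168.6] rect [ 457.8 -169.4] [ 25.  103.9] 78.5 [ 28.  99. 221.]
[ 0.4500854  -0.16810443  0.14417419] [ 0.14931174  1.56871067 -0.14764977] 0.700762632048423
shift [124.2   1.1   6.2] turn [ 0.3 -0.2 -0. ] alt [-1.797e+02  1.000e-01 -3.000e-01]
```

View pics/t1.png

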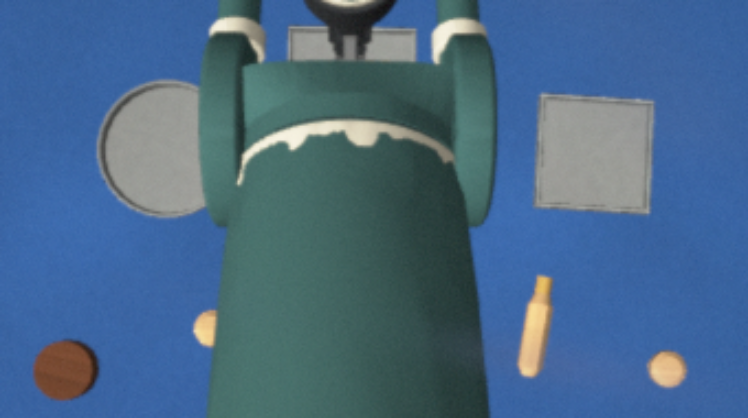

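The arm hides the oblong tray in this view; the rest is undisturbed. The wrist fit of handle 2 agrees with the top view. I'll grip it.

>>> apply_moves(
  commands=[
    [0.3, 60, 0, 7.3, 0.5, 0, 0],
    [0.3, 105, 0, 7.3, 0.5, 0, 0],
    [0.3, 122.5, 0, 7.3, 0.5, 0, 0],
    [0.3, 122.5, 0, 7.3, 0.5, 0, 0],
    [1, 122.5, 0, 7.3, 0.5, 0, 0],
    [1, 122.5, 0, 7.3, 0.5, 0, 0],
    [1, 122.5, 0, 7.3, 0.5, 0, 0],
    [1, 122.5, 0, 7.3, 0.5, 0, 0],
  ],
  force=40,
)

```text
time: 9.3
tool_pos: [0.4607, -0.1705, 0.0253]
tcp_rot: [0.157, 1.561, -0.158]
wrist_force: [-0.1, 0.8, 6.4]
width: 0.266
```

>>> apply_moves(
  commands=[
    [1, 0, 0, 0, 0, 0, 0],
    [1, 0, 0, 0, 0, 0, 0],
  ],
)

```text
time: 9.55
tool_pos: [0.4607, -0.1705, 0.0253]
tcp_rot: [0.157, 1.561, -0.158]
wrist_force: [-1.3, 0.3, 6.8]
width: 0.267
```

>>> apply_moves(
  commands=[
    [1, -30, 0, 0, 0, 0, 0],
    [1, -80, 0, 0, 0, 0, 0],
    [1, -80, 0, 0, 0, 0, 0],
    [1, -80, 0, 0, 0, 0, 0],
  ],
)

```text
time: 10.05
tool_pos: [0.4589, -0.1698, 0.1036]
tcp_rot: [0.157, 1.564, -0.158]
wrist_force: [-0.4, 0.2, -0.5]
width: 0.265
```

```bash
python3 - <<'E'
from h import *
s=read_state();print(s["tool_pos"],s["width"],s["wrist_force"])
im,d=read_camera("top");cv2.imwrite("pics/t2.png",cv2.resize(im[70:300,70:450],None,fx=2.1,fy=2.1)[:,:,::-1])
f=np.load("top0.npz");p,W=cam("top")
B,hsv=blobs(im,W,p)
for b in B:
    v,u=np.nonzero(b);q=onplane(np.c_[u,v],p,W,.016)
    if 200<len(u)<6000 and np.linalg.norm(q.mean(0)-[.68,.014])<.06:
        m=b&(hsv[...,1]>55);v,u=np.nonzero(m);q=onplane(np.c_[u,v],p,W,.016)*1000;print(len(u),q.mean(0),cv2.minAreaRect(q.astype(np.float32)))
go(s,[.639,.014,.10],np.radians(-1))
E
```

```text
[ 0.45891433 -0.16976072  0.10357384] 0.2651535126078383 [-0.35897072  0.15189331 -0.51984463]
534 [709.12908157  12.49043099] ((671.6310424804688, 14.679412841796875), (172.22317504882812, 118.05994415283203), 13.334705352783203)
shift [  3.7 216.  139.8] turn [79.5  0.  -0. ] alt [-1.005e+02  0.000e+00  1.000e-01]
```

View pics/t2.png

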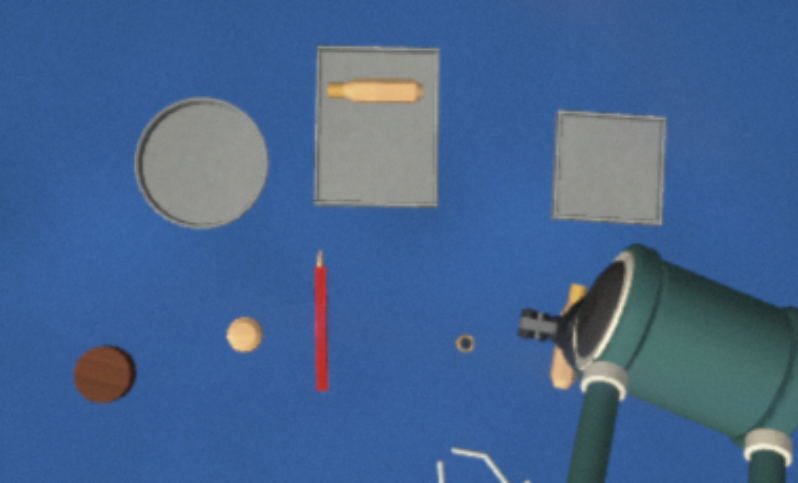

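Handle 1 lies in the oblong tray at (375,90), inside the walls; handle 2 is held. Carrying it to the near half.

>>> apply_moves(
  commands=[
    [1, 3, 216, 140, 79.5, 0, 0],
    [1, 3, 216, 140, 79.5, 0, 0],
    [1, 3, 216, 140, 79.5, 0, 0],
    [1, 3, 216, 140, 79.5, 0, 0],
    [1, 3, 216, 140, 79.5, 0, 0],
    [1, 3, 216, 140, 79.5, 0, 0],
    [1, 3, 216, 140, 79.5, 0, 0],
    [1, 3, 216, 140, 79.5, 0, 0],
  ],
)

```text
time: 11.1
tool_pos: [0.6375, 0.0142, 0.0976]
tcp_rot: [1.223, 1.202, -1.228]
wrist_force: [0.0, -0.1, -0.1]
width: 0.264
```

>>> apply_moves(
  commands=[
    [1, 0, 0, 0, 0, 0, 0],
  ],
)

```text
time: 11.22
tool_pos: [0.6377, 0.0141, 0.098]
tcp_rot: [1.219, 1.204, -1.224]
wrist_force: [-0.1, -0.2, 0.0]
width: 0.265
```

```bash
python3 - <<'E'
from h import *
s=read_state();print(s["tool_pos"],s["width"],s["wrist_force"])
go(s,[.639,.014,.030],np.radians(-1))
s,im,d,p,W=look("pics/w5.png",.016,[677,14],1)
E
```

```text
[0.63770588 0.01406359 0.09801032] 0.26547543805528606 [-0.07381876 -0.19555041  0.01986396]
shift [68.   1.6  0. ] turn [0.1 0.  0.2] alt [-179.9   -0.3    0. ]
```

View pics/w5.png

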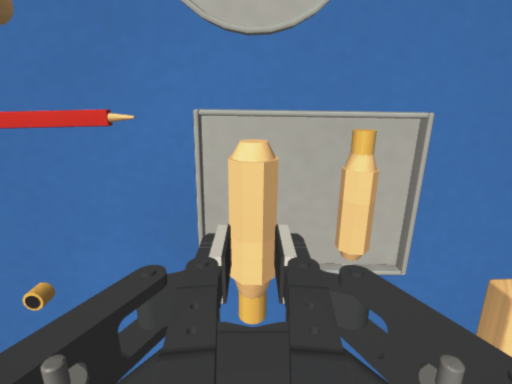

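Handle 2 is aligned over the near half (253,230), with handle 1 well to the right (356,195). Lowering.

>>> apply_moves(
  commands=[
    [1, 40, 1.5, 0, 0, 0, 0],
    [1, 60, 1.5, 0, 0, 0, 0],
    [1, 68, 1.5, 0, 0, 0, 0],
    [1, 68, 1.5, 0, 0, 0, 0],
    [1, 68, 1.5, 0, 0, 0, 0],
  ],
)

```text
time: 11.9
tool_pos: [0.6417, 0.014, 0.0334]
tcp_rot: [1.223, 1.2, -1.22]
wrist_force: [-0.3, -0.0, 0.5]
width: 0.263
```

>>> apply_moves(
  commands=[
    [0.5, 0, 0, 0, 0, 0, 0],
    [0.5, 0, 0, 0, 0, 0, 0],
    [0.5, 0, 0, 0, 0, 0, 0],
    [0.5, -10, 0, 0, 0, 0, 0],
    [0.5, -40, 0, 0, 0, 0, 0],
    [0.5, -100, 0, 0, 0, 0, 0],
    [0.5, -120, 0, 0, 0, 0, 0],
    [0.5, -120, 0, 0, 0, 0, 0],
  ],
)

```text
time: 12.9
tool_pos: [0.6425, 0.014, 0.1553]
tcp_rot: [1.224, 1.197, -1.218]
wrist_force: [0.1, -0.4, -1.4]
width: 0.5
```

```bash
python3 - <<'E'
from h import *
s=read_state();print(s["tool_pos"],s["width"],np.degrees(s["q"]).round())
go(s,[.461,.154,.12],np.radians(0))
E
```

```text
[0.64245316 0.01395213 0.15531726] 0.5002886137056011 [ -1.  15. 101.  -0.  63.   0.]
shift [  34.3 -184.  -136.9] turn [-1.   0.  -0.3] alt [179.   -0.5  -0. ]
```

>>> apply_moves(
  commands=[
    [0.3, 34, -184, -137, -1, 0, 0],
    [0.3, 34, -184, -137, -1, 0, 0],
    [0.3, 34, -184, -137, -1, 0, 0],
    [0.3, 34, -184, -137, -1, 0, 0],
    [0.3, 34, -184, -137, -1, 0, 0],
    [0.3, 34, -184, -137, -1, 0, 0],
  ],
)

```text
time: 13.65
tool_pos: [0.4586, 0.1539, 0.1172]
tcp_rot: [1.207, 1.21, -1.21]
wrist_force: [0.5, -0.0, 1.0]
width: 0.699
```

```bash
python3 - <<'E'
from h import *
s,im,d,p,W=look("pics/w6.png",.028,[461,154],50)
print(s["tool_pos"],s["width"])
go(s,[.461,.154,.020],0)
im,d=read_camera("top");cv2.imwrite("pics/t3.png",cv2.resize(im[70:300,70:450],None,fx=2.1,fy=2.1)[:,:,::-1])
E
```

```text
blob [257. 196.] 1679 mean [460.8 154. ] rect [461.2 153.7] [37.8 35.2] 89.0 [ 27.  93. 233.]
[0.45858434 0.15388402 0.11715761] 0.698637243918911
shift [97.2  2.6 -0.2] turn [0.  0.  0.1] alt [-1.8e+02 -1.0e-01  1.0e-01]
```

View pics/w6.png

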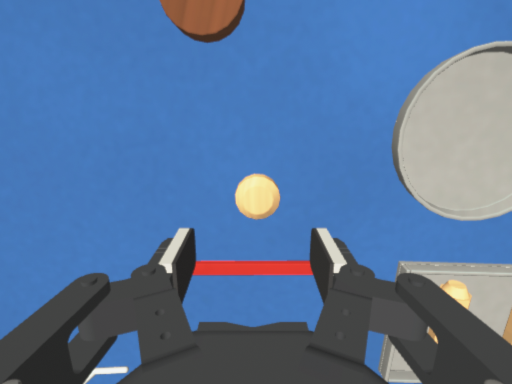

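Knob at (257,196) centred between the jaws; pencil at row 268 lies well aside. Gripping.

>>> apply_moves(
  commands=[
    [0.3, 50, 2.5, 0, 0, 0, 0],
    [0.3, 82, 2.5, 0, 0, 0, 0],
    [0.3, 96, 2.5, 0, 0, 0, 0],
    [0.3, 97, 2.5, 0, 0, 0, 0],
    [0.3, 97, 2.5, 0, 0, 0, 0],
    [1, 97, 2.5, 0, 0, 0, 0],
    [1, 97, 2.5, 0, 0, 0, 0],
    [1, 97, 2.5, 0, 0, 0, 0],
  ],
  force=30,
)

```text
time: 14.75
tool_pos: [0.4628, 0.1545, 0.0228]
tcp_rot: [1.211, 1.208, -1.207]
wrist_force: [-1.0, -0.5, 6.2]
width: 0.405
```

>>> apply_moves(
  commands=[
    [1, 0, 0, 0, 0, 0, 0],
    [1, 0, 0, 0, 0, 0, 0],
  ],
)

```text
time: 15.0
tool_pos: [0.4629, 0.1545, 0.0228]
tcp_rot: [1.211, 1.208, -1.207]
wrist_force: [-0.1, -0.6, 5.9]
width: 0.409
```

>>> apply_moves(
  commands=[
    [1, -30, 0, 0, 0, 0, 0],
    [1, -80, 0, 0, 0, 0, 0],
    [1, -80, 0, 0, 0, 0, 0],
    [1, -80, 0, 0, 0, 0, 0],
  ],
)

```text
time: 15.5
tool_pos: [0.4614, 0.1542, 0.1014]
tcp_rot: [1.209, 1.209, -1.209]
wrist_force: [0.5, -0.2, -0.8]
width: 0.403
```

```bash
python3 - <<'E'
from h import *
s=read_state();print(s["tool_pos"],s["width"],s["wrist_force"])
c=np.array([.631,-.231]);a=np.radians(-4.4)
for k in(.026,-.026): print(c+k*np.array([-np.sin(a),np.cos(a)]))
go(s,list(c+.026*np.array([-np.sin(a),np.cos(a)]))+[.1],a)
E
```

```text
[0.46141942 0.15418093 0.10135766] 0.4031552521393724 [ 0.50825423 -0.23227485 -0.82590792]
[ 0.63299469 -0.20507663]
[ 0.62900531 -0.25692337]
shift [  1.4 171.5 359.3] turn [ 4.4 -0.  -0. ] alt [-175.6    0.    -0. ]
```

View pics/t3.png

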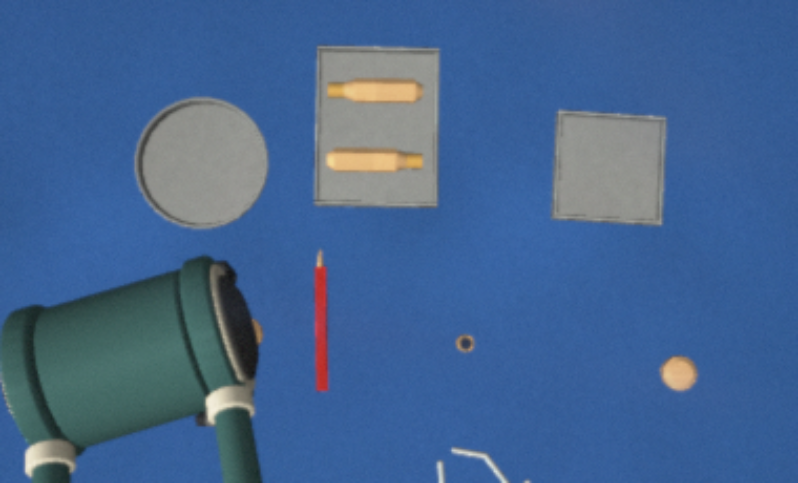

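Both handles rest in the oblong tray at (375,90) and (375,160), pencil and ferrule unchanged. Carrying knob 1.

>>> apply_moves(
  commands=[
    [1, 1, 172, 360, 4.4, 0, 0],
    [1, 1, 172, 360, 4.4, 0, 0],
    [1, 1, 172, 360, 4.4, 0, 0],
    [1, 1, 172, 360, 4.4, 0, 0],
    [1, 1, 172, 360, 4.4, 0, 0],
    [1, 1, 172, 360, 4.4, 0, 0],
    [1, 1, 172, 360, 4.4, 0, 0],
    [1, 1, 172, 360, 4.4, 0, 0],
  ],
)

```text
time: 16.5
tool_pos: [0.6328, -0.2073, 0.0977]
tcp_rot: [1.267, 1.174, -1.269]
wrist_force: [-0.4, 0.4, -0.5]
width: 0.402
```

>>> apply_moves(
  commands=[
    [1, 0, 0, 0, 0, 0, 0],
  ],
)

```text
time: 16.62
tool_pos: [0.632, -0.2046, 0.0983]
tcp_rot: [1.265, 1.176, -1.267]
wrist_force: [-0.6, 0.6, -0.6]
width: 0.405
```

```bash
python3 - <<'E'
from h import *
s=read_state();print(s["tool_pos"],s["width"],s["wrist_force"])
go(s,[.633,-.205,.0275],np.radians(-4.4))
s,im,d,p,W=look("pics/w7.png",.016,[677,14],1)
E
```

```text
[ 0.63200985 -0.20463617  0.09827567] 0.40491373610419484 [-0.55692196  0.56887928 -0.57687839]
shift [70.8  1.3  0.4] turn [ 0.  -0.1  0.2] alt [-1.8e+02 -3.0e-01 -1.0e-01]
```

View pics/w7.png

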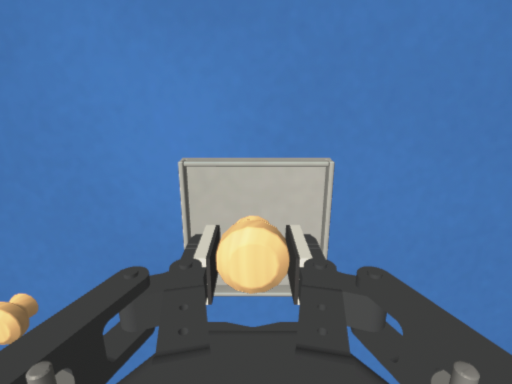

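Knob 1 is upright over the square tray (tray cols 182–330, rows 160–295). Lowering.

>>> apply_moves(
  commands=[
    [1, 40, 1, 0.4, 0, 0, 0],
    [1, 60, 1, 0.4, 0, 0, 0],
    [1, 70, 1, 0.4, 0, 0, 0],
    [1, 71, 1, 0.4, 0, 0, 0],
    [1, 71, 1, 0.4, 0, 0, 0],
    [1, 71, 1, 0.4, 0, 0, 0],
  ],
)

```text
time: 17.42
tool_pos: [0.6356, -0.2067, 0.0307]
tcp_rot: [1.266, 1.17, -1.264]
wrist_force: [-1.6, -0.1, -0.8]
width: 0.407
```

>>> apply_moves(
  commands=[
    [1, 3, 0, 0, 0, 0, 0],
    [1, 3, 0, 0, 0, 0, 0],
  ],
)

```text
time: 17.68
tool_pos: [0.6353, -0.2066, 0.0269]
tcp_rot: [1.266, 1.17, -1.265]
wrist_force: [0.3, -0.9, 0.7]
width: 0.408
```

>>> apply_moves(
  commands=[
    [0.45, 3, 0, 0, 0, 0, 0],
    [0.45, 0, 0, 0, 0, 0, 0],
    [0.45, 0, 0, 0, 0, 0, 0],
    [0.45, -10, 0, 0, 0, 0, 0],
    [0.45, -40, 0, 0, 0, 0, 0],
    [0.45, -100, 0, 0, 0, 0, 0],
    [0.45, -120, 0, 0, 0, 0, 0],
    [0.45, -120, 0, 0, 0, 0, 0],
  ],
)

```text
time: 18.68
tool_pos: [0.6363, -0.2069, 0.1495]
tcp_rot: [1.267, 1.167, -1.262]
wrist_force: [0.1, 0.6, 0.2]
width: 0.552
```

```bash
python3 - <<'E'
from h import *
s=read_state();print(s["tool_pos"],s["width"],np.degrees(s["q"]).round())
go(s,[.413,-.296,.12],np.radians(-4.4))
E
```

```text
[ 0.63630232 -0.2069157   0.14947185] 0.5519643495079628 [-20.  18.  98.   0.  63. -16.]
shift [  28.5 -216.   105.9] turn [ 0.   0.1 -0.3] alt [-1.8e+02  5.0e-01  1.0e-01]
```

>>> apply_moves(
  commands=[
    [0.3, 28, -216, 106, 0, 0, 0],
    [0.3, 28, -216, 106, 0, 0, 0],
    [0.3, 28, -216, 106, 0, 0, 0],
    [0.3, 28, -216, 106, 0, 0, 0],
    [0.3, 28, -216, 106, 0, 0, 0],
    [0.3, 28, -216, 106, 0, 0, 0],
  ],
)

```text
time: 19.42
tool_pos: [0.4105, -0.295, 0.117]
tcp_rot: [1.267, 1.174, -1.266]
wrist_force: [-0.5, -0.1, 0.0]
width: 0.7
```

```bash
python3 - <<'E'
from h import *
s,im,d,p,W=look("pics/w8.png",.028,[413,-296],50)
print(s["tool_pos"],s["width"])
go(s,[.413,-.296,.020],np.radians(-4.4))
im,d=read_camera("top");cv2.imwrite("pics/t4.png",cv2.resize(im[70:300,70:450],None,fx=2.1,fy=2.1)[:,:,::-1])
E
```

```text
blob [257. 195.] 1679 mean [ 412.8 -294.3] rect [ 413.2 -294.7] [36.8 35.2] 85.5 [ 27.  92. 234.]
[ 0.41053051 -0.29496314  0.11699601] 0.7003728247332497
shift [97.   2.7  1. ] turn [-0.  -0.1  0.1] alt [1.8e+02 1.0e-01 1.0e-01]
```

View pics/t4.png

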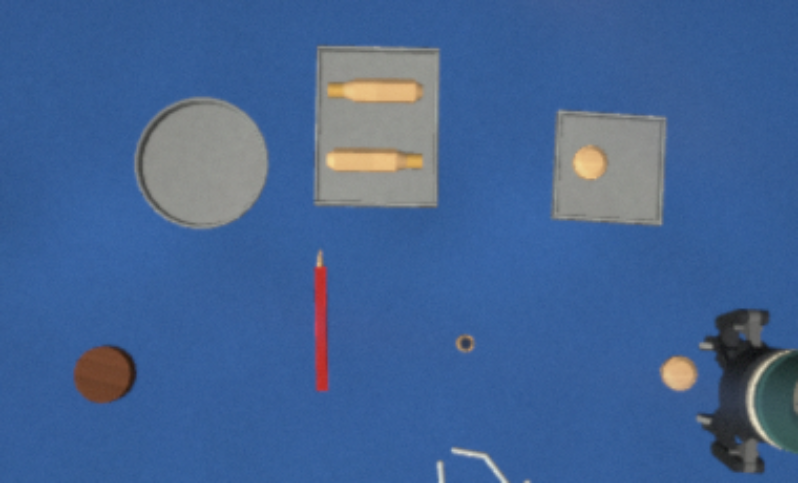

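Knob 1 stands in the square tray at (590,162); handles unchanged. Gripping knob 2 (wrist fit 413, −294.5).

>>> apply_moves(
  commands=[
    [0.3, 50, 2.5, -0.5, 0, 0, 0],
    [0.3, 82, 2.5, -0.5, 0, 0, 0],
    [0.3, 96, 2.5, -0.5, 0, 0, 0],
    [0.3, 97, 2.5, -0.5, 0, 0, 0],
    [0.3, 97, 2.5, -0.5, 0, 0, 0],
    [1, 97, 2.5, -0.5, 0, 0, 0],
    [1, 97, 2.5, -0.5, 0, 0, 0],
    [1, 97, 2.5, -0.5, 0, 0, 0],
  ],
  force=30,
)

```text
time: 20.52
tool_pos: [0.4147, -0.296, 0.0228]
tcp_rot: [1.265, 1.169, -1.265]
wrist_force: [0.0, 1.0, 6.7]
width: 0.405
```

>>> apply_moves(
  commands=[
    [1, 0, 0, 0, 0, 0, 0],
    [1, 0, 0, 0, 0, 0, 0],
  ],
)

```text
time: 20.78
tool_pos: [0.4147, -0.296, 0.0228]
tcp_rot: [1.266, 1.169, -1.265]
wrist_force: [-1.0, 0.1, 6.4]
width: 0.406
```

>>> apply_moves(
  commands=[
    [1, -30, 0, 0, 0, 0, 0],
    [1, -80, 0, 0, 0, 0, 0],
    [1, -80, 0, 0, 0, 0, 0],
    [1, -80, 0, 0, 0, 0, 0],
  ],
)

```text
time: 21.28
tool_pos: [0.4135, -0.2951, 0.1013]
tcp_rot: [1.265, 1.171, -1.265]
wrist_force: [0.1, -0.2, 0.2]
width: 0.405
```

```bash
python3 - <<'E'
from h import *
s=read_state();print(s["tool_pos"],s["width"],s["wrist_force"])
go(s,[.629,-.257,.1],np.radians(-4.4))
E
```

```text
[ 0.41346336 -0.29510048  0.10133443] 0.4053505122725217 [ 0.11541387 -0.2418675   0.17955973]
shift [  1.4 212.  -54.5] turn [ 0.  0. -0.] alt [-180.    0.    0.]
```

>>> apply_moves(
  commands=[
    [1, 1, 210, -54, 0, 0, 0],
    [1, 1, 210, -54, 0, 0, 0],
    [1, 1, 210, -54, 0, 0, 0],
    [1, 1, 210, -54, 0, 0, 0],
    [1, 1, 210, -54, 0, 0, 0],
    [1, 1, 210, -54, 0, 0, 0],
  ],
)

```text
time: 22.02
tool_pos: [0.6251, -0.2569, 0.0981]
tcp_rot: [1.264, 1.176, -1.268]
wrist_force: [-0.0, 0.4, -1.4]
width: 0.407
```

```bash
python3 - <<'E'
from h import *
s=read_state();print(s["tool_pos"],s["width"],s["wrist_force"])
go(s,[.629,-.257,.0275],np.radians(-4.4))
E
```

```text
[ 0.62510846 -0.25685533  0.09805151] 0.40700314542535554 [-0.02773226  0.37352528 -1.37317122]
shift [70.5  4.2 -0.1] turn [ 0.  -0.1  0.2] alt [-1.8e+02 -4.0e-01 -1.0e-01]
```

>>> apply_moves(
  commands=[
    [1, 40, 2, 0, 0, 0, 0],
    [1, 60, 2, 0, 0, 0, 0],
    [1, 71, 2, 0, 0, 0, 0],
    [1, 73.5, 2, 0, 0, 0, 0],
    [1, 73.5, 2, 0, 0, 0, 0],
    [1, 73.5, 2, 0, 0, 0, 0],
  ],
)

```text
time: 22.78
tool_pos: [0.6299, -0.2579, 0.0276]
tcp_rot: [1.266, 1.17, -1.265]
wrist_force: [0.5, 0.1, 0.1]
width: 0.403
```

>>> apply_moves(
  commands=[
    [0.45, 1, 0, 0, 0, 0, 0],
    [0.45, 0, 0, 0, 0, 0, 0],
    [0.45, 0, 0, 0, 0, 0, 0],
    [0.45, -10, 0, 0, 0, 0, 0],
    [0.45, -40, 0, 0, 0, 0, 0],
    [0.45, -100, 0, 0, 0, 0, 0],
    [0.45, -120, 0, 0, 0, 0, 0],
    [0.45, -120, 0, 0, 0, 0, 0],
  ],
)

```text
time: 23.78
tool_pos: [0.6309, -0.2583, 0.15]
tcp_rot: [1.266, 1.167, -1.263]
wrist_force: [1.1, 0.2, -0.1]
width: 0.549
```

```bash
python3 - <<'E'
from h import *
s=read_state();print(s["tool_pos"],s["width"],np.degrees(s["q"]).round())
go(s,[.423,.295,.15],0)
E
```

```text
[ 0.63086455 -0.25831987  0.14997425] 0.549137425139177 [-24.  20.  97.  -0.  64. -20.]
shift [  -2.4 -249.6 -535.8] turn [-4.4  0.1 -0.3] alt [175.6  -0.5  -0.2]
```

>>> apply_moves(
  commands=[
    [0.1, -2, -200, -429, -4.4, 0, 0],
    [0.1, -2, -200, -429, -4.4, 0, 0],
    [0.1, -2, -200, -429, -4.4, 0, 0],
    [0.1, -2, -200, -429, -4.4, 0, 0],
    [0.1, -2, -250, -536, -4.4, 0, 0],
    [0.1, -2, -250, -536, -4.4, 0, 0],
    [0.1, -2, -250, -536, -4.4, 0, 0],
    [0.1, -2, -250, -536, -4.4, 0, 0],
  ],
)

```text
time: 24.78
tool_pos: [0.4506, 0.2115, 0.1462]
tcp_rot: [1.207, 1.211, -1.212]
wrist_force: [0.5, 0.6, -0.7]
width: 0.903
```

>>> apply_moves(
  commands=[
    [0.1, 0, 0, 0, 0, 0, 0],
    [0.1, 0, 0, 0, 0, 0, 0],
  ],
)

```text
time: 25.02
tool_pos: [0.4519, 0.21, 0.1468]
tcp_rot: [1.205, 1.211, -1.211]
wrist_force: [0.3, -0.2, -0.5]
width: 0.898
```

```bash
python3 - <<'E'
from h import *
s,im,d,p,W=look("pics/w9.png",.026,[423,295],60)
print(s["tool_pos"],s["width"])
go(s,[.423,.295,.020],0)
im,d=read_camera("top");cv2.imwrite("pics/t5.png",cv2.resize(im[70:300,70:450],None,fx=2.1,fy=2.1)[:,:,::-1])
E
```

```text
blob [218.  79.] 4251 mean [423.1 297.7] rect [423.1 296.8] [56.9 56.5] 0.0 [ 16. 145. 147.]
[0.4519269  0.20995832 0.14675322] 0.8982905292161567
shift [126.7 -28.4 -85.3] turn [0.1 0.1 0.2] alt [-179.9   -0.3    0.2]
```

View pics/w9.png

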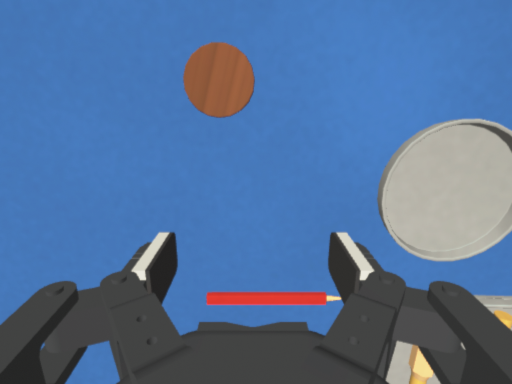

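The arm stopped short of the disc, which sits at (219,80). The wrist fit puts it at (423, 296.5), 57 mm across. I'll close the gap and descend partway.

>>> apply_moves(
  commands=[
    [0.1, 30, -28.5, -86.5, 0, 0, 0],
    [0.1, 30, -28.5, -86.5, 0, 0, 0],
    [0.1, 70, -28.5, -86.5, 0, 0, 0],
    [0.1, 70, -28.5, -86.5, 0, 0, 0],
    [0.1, 70, -28.5, -86.5, 0, 0, 0],
  ],
)

```text
time: 25.75
tool_pos: [0.4255, 0.296, 0.079]
tcp_rot: [1.211, 1.208, -1.211]
wrist_force: [0.8, 0.4, 0.6]
width: 0.898
```

```bash
python3 - <<'E'
from h import *
s,im,d,p,W=look("pics/w10.png",.026,[423,295],60)
print(s["tool_pos"],s["width"])
go(s,[.423,.2965,.020],0)
E
```

```text
blob [250. 206.] 5932 mean [422.7 300.9] rect [422.7 300.1] [60.6 56.7] 89.8 [ 15. 145. 148.]
[0.42554903 0.29595681 0.07903595] 0.8983492007704657
shift [59.  -2.6 -0.5] turn [-0.1  0.  -0. ] alt [179.9  -0.   -0. ]
```

>>> apply_moves(
  commands=[
    [0.1, 35, -3.5, -2, 0, 0, 0],
    [0.1, 50, -3.5, -2, 0, 0, 0],
    [0.1, 59, -3.5, -2, 0, 0, 0],
    [0.1, 59, -3.5, -2, 0, 0, 0],
    [0.1, 59, -3.5, -2, 0, 0, 0],
    [1, 59, -3.5, -2, 0, 0, 0],
    [1, 59, -3.5, -2, 0, 0, 0],
    [1, 59, -3.5, -2, 0, 0, 0],
  ],
  force=40,
)

```text
time: 26.8
tool_pos: [0.422, 0.2995, 0.0207]
tcp_rot: [1.211, 1.209, -1.207]
wrist_force: [-0.5, -0.5, 5.4]
width: 0.662
```

>>> apply_moves(
  commands=[
    [1, 0, 0, 0, 0, 0, 0],
    [1, 0, 0, 0, 0, 0, 0],
  ],
)

```text
time: 27.05
tool_pos: [0.422, 0.2995, 0.0207]
tcp_rot: [1.211, 1.209, -1.207]
wrist_force: [-0.1, -1.5, 5.2]
width: 0.66
```

>>> apply_moves(
  commands=[
    [1, -30, 0, 0, 0, 0, 0],
    [1, -80, 0, 0, 0, 0, 0],
    [1, -80, 0, 0, 0, 0, 0],
    [1, -80, 0, 0, 0, 0, 0],
  ],
)

```text
time: 27.55
tool_pos: [0.4208, 0.2988, 0.0993]
tcp_rot: [1.209, 1.209, -1.209]
wrist_force: [0.5, -0.1, -1.5]
width: 0.661
```

```bash
python3 - <<'E'
from h import *
s=read_state();print(s["tool_pos"],s["width"],s["wrist_force"])
im,d=read_camera("wrist");cv2.imwrite("pics/w11.png",im[:,:,::-1])
go(s,[.641,.199,.1],0)
E
```

```text
[0.42082724 0.29877903 0.09932147] 0.6606848514182289 [ 0.46532652 -0.14566486 -1.48931221]
shift [ -0.7 220.1  99.8] turn [0. 0. 0.] alt [-180.   -0.    0.]
```

View pics/w11.png

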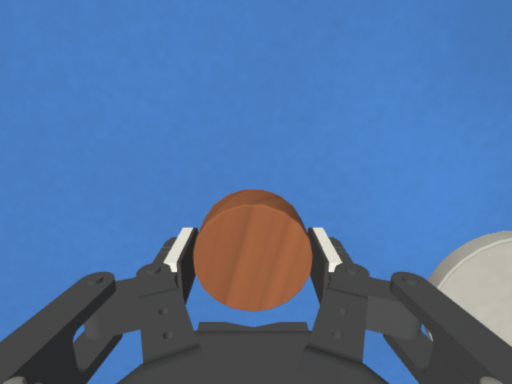

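The disc is held level and centred at (253,256). Carrying it to the dish.

>>> apply_moves(
  commands=[
    [1, 0, 220, 100, 0, 0, 0],
    [1, 0, 220, 100, 0, 0, 0],
    [1, 0, 220, 100, 0, 0, 0],
    [1, 0, 220, 100, 0, 0, 0],
    [1, 0, 220, 100, 0, 0, 0],
    [1, 0, 220, 100, 0, 0, 0],
    [1, 0, 220, 100, 0, 0, 0],
  ],
)

```text
time: 28.48
tool_pos: [0.639, 0.1995, 0.0982]
tcp_rot: [1.207, 1.212, -1.211]
wrist_force: [-0.2, -1.1, -0.5]
width: 0.66
```

```bash
python3 - <<'E'
from h import *
s=read_state();print(s["tool_pos"],s["width"],s["wrist_force"])
go(s,[.641,.199,.0255],0)
E
```

```text
[0.63903314 0.19947741 0.09822277] 0.6597174549744463 [-0.17171412 -1.07231731 -0.54478777]
shift [72.7  2.2  0.4] turn [0.1 0.  0.2] alt [-179.9   -0.3    0. ]
```

>>> apply_moves(
  commands=[
    [1, 40, 0, 0.4, 0, 0, 0],
    [1, 60, 0, 0.4, 0, 0, 0],
    [1, 72, 0, 0.4, 0, 0, 0],
    [1, 75.5, 0, 0.4, 0, 0, 0],
    [1, 75.5, 0, 0.4, 0, 0, 0],
    [1, 75.5, 0, 0.4, 0, 0, 0],
  ],
)

```text
time: 29.22
tool_pos: [0.6418, 0.1989, 0.0248]
tcp_rot: [1.21, 1.209, -1.208]
wrist_force: [0.3, 0.7, 0.6]
width: 0.662
```

>>> apply_moves(
  commands=[
    [0.18, 0, 0, 0, 0, 0, 0],
    [0.18, 0, 0, 0, 0, 0, 0],
    [0.18, 0, 0, 0, 0, 0, 0],
    [0.18, -10, 0, 0, 0, 0, 0],
    [0.18, -40, 0, 0, 0, 0, 0],
    [0.18, -100, 0, 0, 0, 0, 0],
    [0.18, -150, 0, 0, 0, 0, 0],
    [0.18, -150, 0, 0, 0, 0, 0],
  ],
)

```text
time: 30.22
tool_pos: [0.6453, 0.1997, 0.182]
tcp_rot: [1.217, 1.203, -1.198]
wrist_force: [-0.2, 0.6, 0.2]
width: 0.823
```

>>> apply_moves(
  commands=[
    [0.18, -60, -150, -150, 0, 0, 0],
    [0.18, -60, -150, -200, 0, 0, 0],
    [0.18, -60, -180, -240, 0, 0, 0],
    [0.18, -60, -180, -280, 0, 0, 0],
    [0.18, -60, -180, -280, 0, 0, 0],
    [0.18, -60, -180, -280, 0, 0, 0],
    [0.18, -60, -180, -280, 0, 0, 0],
    [0.18, -60, -180, -280, 0, 0, 0],
  ],
)

```text
time: 31.22
tool_pos: [0.461, 0.4776, 0.233]
tcp_rot: [1.207, 1.209, -1.211]
wrist_force: [-0.1, -0.0, 0.4]
width: 0.818
```

```bash
python3 - <<'E'
from h import *
s=read_state();print(s["time"],s["tool_pos"],s["width"],s["wrist_force"])
im,d=read_camera("top");cv2.imwrite("pics/t6.png",cv2.resize(im[70:300,70:450],None,fx=2.1,fy=2.1)[:,:,::-1])
p,W=cam("top");uu,vv=np.meshgrid(np.arange(512),np.arange(384))
P=np.stack([(uu-p['cx'])/p['fx']*d,(vv-p['cy'])/p['fy']*d,d,np.ones_like(d)],-1)@W.T
hsv=cv2.cvtColor(im,cv2.COLOR_RGB2HSV)
m=((hsv[...,1]>60)&((hsv[...,0]<95)|(hsv[...,0]>140))&(P[...,0]>.35)&(P[...,0]<.78)&(np.abs(P[...,1])<.33)).astype(np.uint8)
n,l,st,c=cv2.connectedComponentsWithStats(m)
for i in range(1,n):
    if st[i,4]>25:
        b=(l==i);z=P[...,2][b];e=cv2.erode(b.astype(np.uint8),np.ones((5,5)))>0
        print(c[i].round(),st[i,4],np.median(P[b],0)[:2].round(3),"z50/90",np.percentile(z,[50,90]).round(4), "inner std",P[...,2][e].std().round(4) if e.any() else None)
E
```

```text
31.225 [0.46098096 0.47759399 0.23303935] 0.8179794830886268 [-0.07774609 -0.01078532  0.44894585]
[249. 113.] 470 [0.714 0.014] z50/90 [0.0249 0.0289] inner std 0.059
[165. 147.] 580 [0.639 0.196] z50/90 [0.0298 0.0321] inner std 0.0487
[351. 147.] 216 [ 0.633 -0.207] z50/90 [0.0349 0.0378] inner std 0.0018
[246. 146.] 465 [0.639 0.021] z50/90 [0.0251 0.0289] inner std 0.0847
[373. 149.] 218 [ 0.628 -0.255] z50/90 [0.035  0.0378] inner std 0.0925
[222. 225.] 364 [0.468 0.076] z50/90 [0.0066 0.0089] inner std 0.0919
```

View pics/t6.png

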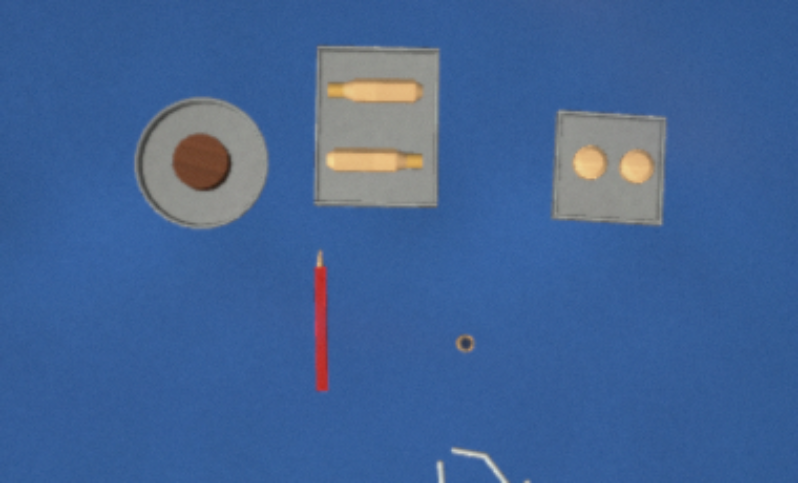

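All the pieces are in place. The disc is at (201,162), the handles at (375,90) and (375,160), and the knobs at (590,162) and (636,166). The pencil and ferrule are at the same pixels as at the start. Top heights fit: disc about 30 mm, knobs 35–38 mm, handles 25–29 mm, each its own height plus the 4 mm floor.

```bash
python3 -c "
from workcell import *
print(finish_job())"
```

```text
the job is handed in; nothing more can be done
None
```

I sorted all five pieces in the order asked and handed the job in at about 31 s of robot time. Both handles lie in the oblong tray, both knobs stand in the square tray, and the disc lies in the round dish.

- **Placement:** The last top-camera view showed every piece well inside its tray walls and not touching another. Depth heights matched each piece resting on the 4 mm floor: disc about 30 mm, knobs about 35–38 mm, handles about 25–29 mm. The depth spread I printed to check flatness was thrown off by missing depth readings, so flatness rests on the heights and the picture.
- **Left alone:** The pencil and the brass ferrule had not moved between the first and last pictures.
- **Forces and release:** The highest wrist force I read was about 7 N, at the end of each grip. The gripper was open and well clear of everything at hand-in.
- **Off plan:** The two handles were let go an estimated 3–4 mm above the tray floor, because the arm stopped slightly high on the way down. Both settled where they should. I used 13 of the 14 pictures.

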